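Push the parts box between the pedals to its pad

TASK

Push the open white parts box along the bench, lengthwise through the narrow gap between the gold boost pedal and the blue looper pedal, and on until all of it lies on the green pad on the other side. Only push it: it stays flat on the bench the whole way and is never lifted or tipped. Leave the other loose things where they are.

Things in the scene. Friction and masses are not known exactly. Their poses are not given: they have to be found in the camera images.
- plate: dark steel plate lying flush on the bench (under 1 mm, cannot be felt) under the two pedals. Its origin is the middle of the gap between the pedals at bench height; its y axis runs along the gap (the way the box passes), its x axis across it, from one pedal to the other. It and the pedals are fixed; the whole group stands turned up to 0.25 rad
- looper: blue looper pedal, bolted down, cannot move: 112 mm long (its x) x 60 mm (its y), body 31 mm tall with rounded edges, knobs and footswitch on top up to 47 mm. Origin: centre of its underside. The two pedals stand end to end across the plate, axes parallel to the plate's, with a gap of 70 to 73 mm between their facing ends; either of them may be the one nearer to the robot. The gap is 60 mm deep plus up to 16 mm of stagger between the pedals along the plate's y
- boost: gold-coloured boost pedal, bolted down, same sizes and axes as the looper (one big knob); it is the other side of the gap
- parts_box: open white plastic parts box with three compartments and small parts fixed in them: 64 mm wide (its x), 100 mm long (its y), 34 mm tall, walls 3 mm, about 0.25 kg, slides freely on the bench. Origin: centre of its underside. It starts on one side of the gap (plate's +y or -y), up to 30 mm off the gap's line and turned up to 0.3 rad
- box_center (a point): centre of the parts box, 17 mm above its underside
- pad: flat green parking pad, 140 mm (its x) x 150 mm (its y), under 1 mm thick, cannot be felt, fixed, on the other side of the gap from the box, its centre 150 to 180 mm from the middle of the gap, up to 30 mm off the gap's line. Origin: its centre; axes within 0.1 rad of the plate's
- corner_a (a point): bottom corner of the parts box at its +x, +y side (+32, +50 mm from its origin)
- corner_b (a point): bottom corner of the parts box at its +x, -y side (+32, -50 mm from its origin)
- corner_c (a point): bottom corner of the parts box at its -x, +y side (-32, +50 mm from its origin)
- corner_d (a point): bottom corner of the parts box at its -x, -y side (-32, -50 mm from its origin)
- slide: chrome guitar slide, a tube 27 mm across and 60 mm tall standing on end, behind the pedals (bystander); origin: centre of its underside
- tin: round red tin, 68 mm across, 22 mm tall, near the robot at the right (bystander); origin: centre of its underside
- tuner: small black clip-on tuner lying flat, about 55 x 55 x 16 mm, at the left (bystander); origin: centre of its underside
- driver: screwdriver lying flat, 160 mm long, at the right (bystander); origin: middle of its length, on its underside
- jar: small closed jar, 56 mm across, 65 mm tall, at the left (bystander); origin: centre of its underside
- battery: black and copper block battery standing upright, 27 x 18 x 48 mm, at the right (bystander); origin: centre of its underside
Not all that is in view belongs to the job. Leave any pink, purple or turquoise look-alike of the parts_box alone.

How it is judged:
On the way:
1. the parts box is in the gap, lengthwise, between the two pedals (y of box_center in the frame of plate between -0.03 and 0.03 m and x of box_center in the frame of plate between -0.012 and 0.012 m and angle between the y axis of parts_box and the y axis of plate, either way round below 0.2 rad and height (world z) of box_center below 0.023 m), for 0.1 s.
At the end, for the whole second after the job is handed in: All four bottom corners of the parts box lie within the outline of the green pad (4 mm over its edge is forgiven); the box stands flat on the bench and at rest (x of corner_a in the frame of pad between -0.074 and 0.074 m and y of corner_a in the frame of pad between -0.079 and 0.079 m and x of corner_b in the frame of pad between -0.074 and 0.074 m and y of corner_b in the frame of pad between -0.079 and 0.079 m and x of corner_c in the frame of pad between -0.074 and 0.074 m and y of corner_c in the frame of pad between -0.079 and 0.079 m and x of corner_d in the frame of pad between -0.074 and 0.074 m and y of corner_d in the frame of pad between -0.079 and 0.079 m and linear speed of parts_box below 0.01 m/s and angular speed of parts_box below 0.1 rad/s and angle between parts_box's own z axis and vertical below 0.05 rad and height (world z) of box_center below 0.02 m); the robot touches nothing.
It fails at once if the parts box is lifted (its centre more than 10 mm above where it rides on the bench) (height (world z) of box_center above 0.027 m).
It fails at once if the parts box is tipped (more than 0.2 rad) (angle between parts_box's own z axis and vertical above 0.2 rad).
It fails at once if another loose thing is moved (more than 20 mm) (distance of any of slide, tin, tuner, driver, jar, battery from where it was at the start of the episode above 0.02 m).
It also fails if it takes over 72 s, if anything falls off the work surface, if the arm or the gripper's body presses on something with over 40 N, if the wrist force passes 120 N, or if a joint passes its speed limit or range.

ROBOT

A 6-joint arm with a two-finger parallel gripper is mounted at the origin on the work surface. World frame = base frame: x ahead of the robot, y to its left, z up, the work surface at z = 0. Lengths are in m, angles in rad, forces in N, time in s.
With the tool pointing down it reaches from about 0.375 to 0.825 m from the base axis. Payload 5.5 kg.
Tool frame: the origin (TCP) lies between the finger pads; the fingertips stand 17 mm ahead of it and the grasp point (between the pads) lies 2 mm behind it (nose_length is the distance from the TCP to the fingertips, in m); z points along the fingers, y is the direction in which the jaws open and shut (so a half turn about z gives the same grasp; the last joint's range is limited). The gripper opens to 85 mm and grips with 20 to 120 N. Pads are 22 mm wide; open, the fingers measure 114 mm over their backs; the gripper's body (76 mm by 85 mm) begins 54 mm behind the grasp point. The pads swing forward as they close: fully open they stand 13 mm farther back than shut.
Start: joints at [-1.289, 0.314, -0.047, 1.21, 0, 1.571], TCP at [0.167, -0.576, 0.22] pointing down, gripper open.
Joint ranges: [-2.67, 2.67], [-0.69, 1.73], [-1.03, 1.25], [-2.08, 2.16], [-1.42, 1.45], [-3.14, 3.14]. Speed limits (rad/s): [2.39, 2.39, 3.01, 3.14, 3.14, 3.14].

INTERFACE

Orientations are given as a rotation vector (axis times angle).
In Python, from bench import * gives the robot as it stands. The module is installed in compiled form; this text tells all that it offers.
- The arm moves only by the tool move_arm, never from a script. Its argument "targets" is text: rows parted by semicolons, each of 6 numbers parted by spaces: the shift along the tool's x, y, z in cm, then the turn, a rotation vector about the tool's x, y, z in degrees. In form: tx ty tz ax ay az; .... A call has 1 to 10 rows; each row shifts and turns the commanded pose from where the row before left it, along the tool's axes as they then stand; what a row does not reach is not made up. A row lasts 1/12 s, in which the tool goes at most 41.7 mm and 7.16 degrees, less where a joint would pass 70% of its speed; a pose out of reach is approached as far as the arm can. A call is refused whole if a number of a shift passes 4.17 or a number of a turn 7.16, either way. A call with a gripper value outside its range is refused whole. "jaw" is the gripper command: -1 is shut, 1 is fully open, values between are in proportion, set as the call begins (left out, the last holds). The fingers move at their own pace and stop on an object; "force" is the grip in N (left out, the last holds). Time passes only in rows, so rows that do not move let the fingers close. It gives the time, the measured TCP pose, the force and the opening at its end, in the units of the state.
- sense(): the state, without advancing time (a new reading comes with each control period).
- grab_frame(name): name is "side" or "top"; returns the picture (400x640x3 uint8, blue, green, red); there is no depth.
- camera_model(name): a dict with "fx", "fy", "cx", "cy" (pixels), "T" (4x4, takes a point from camera to world coordinates). Camera axes: x right, y down, z forward; pixel columns grow to the right and rows downward; lengths in m; the calibration is good to about 2 mm. A picture is of the moment at which its call begins. camera_model takes no time and is no camera call.
- hand_in(): hands the job in, once; it reports no verdict.
The state is a dict: "t": time; "joint_pos": joint angles; "joint_vel": joint speeds; "effort": joint torques, N m; "position": TCP position; "eef_rot": TCP orientation; "contact_force": force on the tool from outside, world axes, zero at the start; "torque": the same for the moment, N m; "grip_width": finger opening in m.
Only numpy, scipy, OpenCV 4.12 (cv2) and the standard library are available. Lean on these libraries where they do the work, as an engineer would, in place of code of your own. Each camera call takes 0.05 s, during which the arm holds its last target. There are 200 camera calls.

## Working session

There is one attempt and no reset: what is moved stays moved. The work goes in short steps, Python scripts to look and compute and a tool call to move; the robot and the scene stay as the last step left them, time stands still between calls to the robot, and variables do not carry over. Pictures are saved under pics/ and viewed, about 8 in all and at most 12, crops included, and the job is handed in when it is done.

Besides the shell and the picture viewer there is one more tool, called after "Call:" as name(argument=value, ...) on one line, values as JSON. move_arm: Moves the arm, as the interface text tells. Its arguments: {"type":"object","properties":{"targets":{"type":"string"},"jaw":{"type":"number"},"force":{"type":"number"}},"required":["targets"]}

```bash
mkdir -p pics; python3 - <<'E'
from bench import *
import cv2,numpy as np
np.set_printoptions(precision=4,suppress=True)
s=sense();print(s['t'],s['position'],s['eef_rot'],s['grip_width'])
for n in('top','side'):
    im=grab_frame(n);cv2.imwrite(f'pics/{n}0.png',im);c=camera_model(n);print(n,c['fx'],c['fy'],c['cx'],c['cy']);print(c['T'])
E
```

```text
0.0 [ 0.1667 -0.5758  0.219 ] [-3.1088 -0.4409  0.0004] 0.08519722680808778
top 513.5013436741276 513.5013436741276 311.2557189103342 192.18669209856415
[[-0.0142 -0.9919  0.1262  0.3295]
 [-0.9999  0.0144  0.0003 -0.0063]
 [-0.0021 -0.1261 -0.992   1.4376]
 [ 0.      0.      0.      1.    ]]
side 392.006281072702 392.006281072702 320.40566029072363 200.36762520620533
[[ 0.926  -0.1846  0.3294  0.1211]
 [-0.3771 -0.4959  0.7822 -0.9303]
 [ 0.019  -0.8485 -0.5288  0.6849]
 [ 0.      0.      0.      1.    ]]
```

View pics/top0.png

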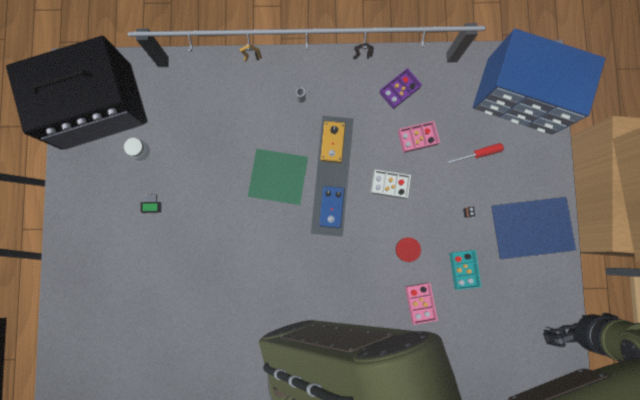

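View pics/side0.png

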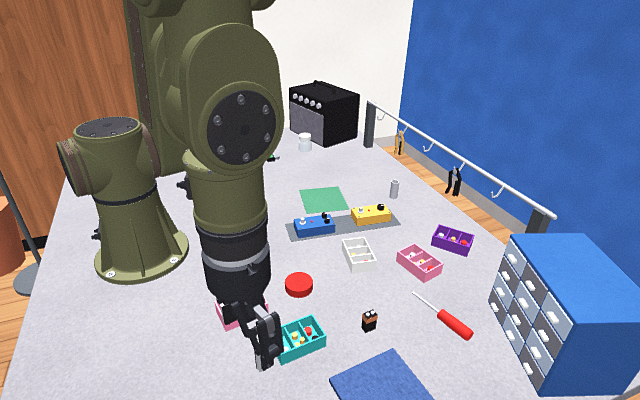

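The top view shows the white box at about (391,183), the gap at about (332,172) between gold (332,141) and blue (332,206), and the pad at about (278,176). The box has to travel in world +y. The pink, purple and turquoise boxes are decoys. Next I measure poses.

```bash
cat > h.py <<'E'
from bench import *
import cv2,numpy as np
np.set_printoptions(precision=4,suppress=True)
def ray(c,px,z):
    px=np.atleast_2d(px);d=np.c_[(px[:,0]-c['cx'])/c['fx'],(px[:,1]-c['cy'])/c['fy'],np.ones(len(px))]@c['T'][:3,:3].T
    o=c['T'][:3,3];return (o+d*((z-o[2])/d[:,2])[:,None])[:,:2]
def mask(im,k):
    h=cv2.cvtColor(im,cv2.COLOR_BGR2HSV);H,S,V=[h[...,i].astype(int) for i in range(3)]
    return {'white':(S<45)&(V>165),'gold':(H>15)&(H<30)&(S>120)&(V>110),'blue':(H>100)&(H<125)&(S>140)&(V>60),'green':(H>55)&(H<90)&(S>80)&(V>50)}[k].astype(np.uint8)
ROI={'top':{'white':(360,160,60,46),'gold':(315,112,40,56),'blue':(310,180,45,52),'green':(240,140,75,70)},
 'side':{'white':(320,225,70,60),'gold':(340,195,60,40),'blue':(285,205,60,40),'green':(290,180,65,40)}}
Z={'white':.017,'gold':.0155,'blue':.0155,'green':0.001}
def find(im,cam,k,roi=None,U=6):
    x,y,w,h=roi or ROI[cam][k]
    big=cv2.resize(im[y:y+h,x:x+w],None,fx=U,fy=U,interpolation=cv2.INTER_CUBIC)
    m=cv2.morphologyEx(mask(big,k),cv2.MORPH_OPEN,np.ones((5,5)))
    c=cv2.findContours(m,cv2.RETR_EXTERNAL,cv2.CHAIN_APPROX_NONE)[0]
    p=np.vstack([q for q in c if cv2.contourArea(q)>60])[:,0]
    hull=cv2.convexHull(p)[:,0].astype(float)
    px=(hull+.5)/U-.5+[x,y]
    pts=ray(camera_model(cam),px,Z[k])
    (cx,cy),(a,b),t=cv2.minAreaRect((pts*1000).astype(np.float32))
    if a>b: t+=90   # long axis is now at t+90
    t=(t+90)%180    # long axis direction, deg from world x
    return np.array([cx,cy]),max(a,b),min(a,b),t
E
python3 - <<'E'
from h import *
for cam in('top','side'):
    im=cv2.imread(f'pics/{cam}0.png')
    for k in Z:
        print(cam,k,*find(im,cam,k))
E
```

```text
top white [ 532.8504 -228.2925] 104.34928894042969 65.38130187988281 80.16111755371094
top gold [654.9918 -67.5735] 113.36845397949219 59.09467697143555 173.6867446899414
top blue [469.8835 -61.045 ] 108.01163482666016 55.471466064453125 173.2649688720703
top green [559.4836  89.0573] 146.8948974609375 136.36622619628906 79.82160186767578
side white [ 532.3157 -219.8179] 244.20986938476562 204.76026916503906 67.94140625
side gold [652.4697 -68.2187] 126.89117431640625 94.42657470703125 173.6788330078125
side blue [469.1856 -60.9525] 119.53092193603516 93.65619659423828 173.46895599365234
side green [558.1095  87.2079] 149.02589416503906 139.0263214111328 79.5656967163086
```

Call:
move_arm(targets="3.45 -1.79 0 0 0 0;3.45 -1.79 0 0 0 0;3.45 -1.79 0 0 0 0;3.45 -1.79 0 0 0 0;3.45 -1.79 0 0 0 0;3.45 -1.79 0 0 0 0;3.45 -1.79 0 0 0 0;3.45 -1.79 0 0 0 0;3.45 -1.79 0 0 0 0;3.45 -1.79 0 0 0 0", jaw=1)

```text
t: 0.93
position: [0.4493, -0.3067, 0.2197]
eef_rot: [-3.11, -0.441, 0.001]
contact_force: [0.5, -1.3, 0.1]
grip_width: 0.0852
```

Call:
move_arm(targets="3.45 -1.79 0 0 0 0;3.45 -1.79 0 0 0 0;3.45 -1.79 0 0 0 0;0 0 0 0 0 -6.74;0 0 0 0 0 -6.74;0 0 0 0 0 -6.74;0 0 0 0 0 -6.74;0 0 0 0 0 -6.74;0 0 0 0 0 -6.74;0 0 0 0 0 -6.74")

```text
t: 1.77
position: [0.5327, -0.2279, 0.2194]
eef_rot: [-2.668, -1.657, 0.001]
contact_force: [-0.0, -0.9, 0.4]
grip_width: 0.0855
```

Call:
move_arm(targets="0 0 0 0 0 -6.74;0 0 0 0 0 -6.74;0 0 0 0 0 -6.74;0 0 0 0 0 0;0 0 0 0 0 0")

```text
t: 2.18
position: [0.5327, -0.228, 0.2195]
eef_rot: [-2.346, -2.089, 0.0]
contact_force: [-0.4, -1.1, 0.4]
grip_width: 0.0853
```

```bash
cat >> h.py <<'E'
from scipy.spatial.transform import Rotation as R
def tool():
    s=sense();M=R.from_rotvec(s['eef_rot']).as_matrix()
    print('t',s['t'],'p',np.array(s['position']),'x-ang %.2f'%np.degrees(np.arctan2(M[1,0],M[0,0])),'tilt',M[:2,2],'F',np.array(s['contact_force']),'w',s['grip_width'])
    return np.array(s['position']),M
def delta(x,y):  # mm world -> cm tool
    p,M=tool();d=M.T@(np.array([x/1000,y/1000,p[2]])-p);print('to go cm',d*100)
MID=np.array([561.8,-64.5]);A=np.radians(-6.5)
def plate(p): q=np.asarray(p)-MID;return np.array([q[0]*np.cos(A)+q[1]*np.sin(A),-q[0]*np.sin(A)+q[1]*np.cos(A)])
E
python3 - <<'E'
from h import *
delta(532.8,-228.3)
cv2.imwrite('pics/side1.png',cv2.resize(grab_frame('side')[150:350,180:460],None,fx=2.5,fy=2.5))
print(plate([532.8,-228.3]))
E
```

```text
t 2.1833 p [ 0.5327 -0.228   0.2195] x-ang 83.36 tilt [-0.0007  0.0003] F [-0.3682 -1.0892  0.3914] w 0.08532345505893789
to go cm [-0.0308  0.0125 -0.    ]
[ -10.2709 -166.03  ]
```

View pics/side1.png

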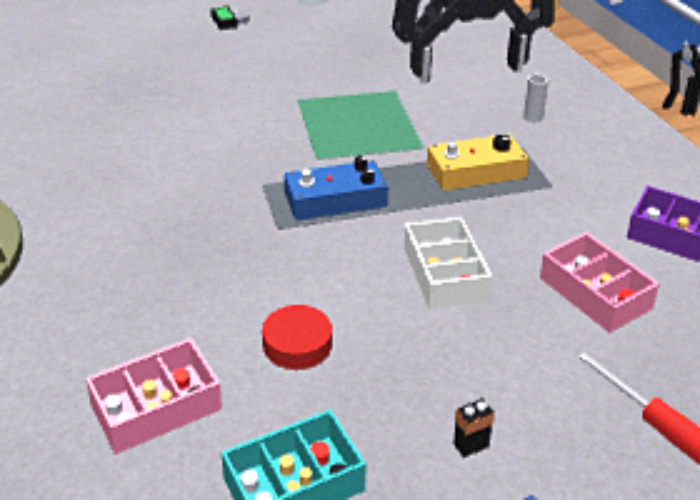

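Side view (crop): the jaws hang well clear above the bench, the box at crop (447,262) is untouched, and nothing stands beside it. I'll lower the open jaws over the box so they straddle it, then nudge it sideways with one finger.

Call:
move_arm(targets="0 0 3.5 0 0 0;0 0 3.5 0 0 0;0 0 3.5 0 0 0;0 0 3.5 0 0 0;0 0 3 0 0 0;0 0 1.5 0 0 0;0 0 1 0 0 0;0 0 0 0 0 0;0 0 0 0 0 0")

```text
t: 2.98
position: [0.5331, -0.2282, 0.0252]
eef_rot: [-2.344, -2.092, 0.0]
contact_force: [0.9, 0.3, -0.0]
grip_width: 0.0856
```

```bash
python3 - <<'E'
from h import *
tool()
cv2.imwrite('pics/side2.png',cv2.resize(grab_frame('side')[180:300,280:420],None,fx=5,fy=5,interpolation=cv2.INTER_CUBIC))
E
```

```text
t 2.9833 p [ 0.5331 -0.2282  0.0252] x-ang 83.49 tilt [-0.  0.] F [ 0.9005  0.3022 -0.001 ] w 0.08558289910864027
```

View pics/side2.png

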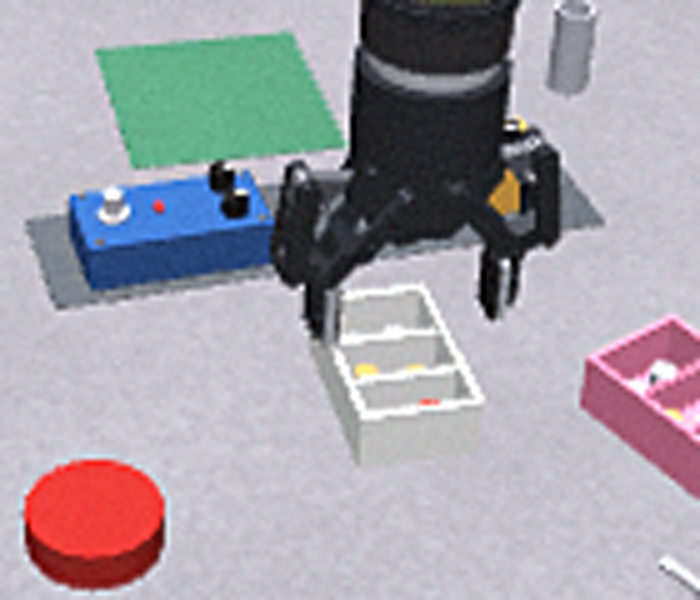

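Call:
move_arm(targets="0 0.25 0 0 0 0;0 0.25 0 0 0 0;0 0.25 0 0 0 0;0 0.25 0 0 0 0;0 0.25 0 0 0 0;0 0.25 0 0 0 0;0 0.25 0 0 0 0;0 0.22 0 0 0 0;0 0.1 0 0 0 0;0 0 0 0 0 0")

```text
t: 3.87
position: [0.5538, -0.2305, 0.0248]
eef_rot: [2.343, 2.093, -0.0]
contact_force: [-0.3, -0.5, 0.6]
grip_width: 0.0852
```

```bash
python3 - <<'E'
from h import *
p,_=tool();print(plate(p[:2]*1000))
E
```

```text
t 3.8667 p [ 0.5538 -0.2305  0.0248] x-ang 83.55 tilt [ 0. -0.] F [-0.2968 -0.45    0.602 ] w 0.08517480696095558
[  10.7927 -165.7945]
```

Call:
move_arm(targets="0 -0.6 0 0 0 0;0 0 -2 0 0 0;0 0 -3 0 0 0;-3 0 -3 0 0 0;-4 0 -1 0 0 0;-4 0 0 0 0 0;0 0 0 0 0 0", jaw=1)

```text
t: 4.45
position: [0.5348, -0.3453, 0.116]
eef_rot: [2.344, 2.083, -0.003]
contact_force: [-0.1, 1.1, 0.0]
grip_width: 0.0851
```

```bash
python3 - <<'E'
from h import *
tool()
for c in ('top','side'):
    im=grab_frame(c);cv2.imwrite(f'pics/{c}3.png',im)
    cr=im[130:250,290:430] if c=='top' else im[180:300,280:420]
    globals()[c]=cv2.resize(cr,None,fx=2.8,fy=2.8,interpolation=cv2.INTER_CUBIC)
cv2.imwrite('pics/both3.png',np.hstack([top,side]))
E
```

```text
t 4.45 p [ 0.5348 -0.3453  0.116 ] x-ang 83.23 tilt [ 0.0024 -0.0053] F [-0.0824  1.1173  0.0255] w 0.08511883177760685
```

View pics/both3.png

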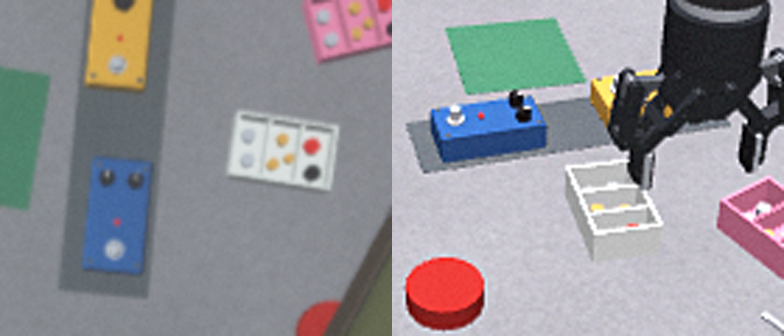

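The top crop (left) shows the box at crop (283,150) clear of the arm, lined up with the gap. Next I measure its pose.

```bash
python3 - <<'E'
from h import *
c,a,b,t=find(cv2.imread('pics/top3.png'),'top','white');print(c,a,b,t,plate(c))
p,_=tool();print(plate(p[:2]*1000))
E
```

```text
[ 533.3479 -228.1458] 106.95276641845703 67.75594329833984 80.1872787475586 [  -9.744  -165.8147]
t 4.55 p [ 0.5342 -0.3397  0.1142] x-ang 83.38 tilt [-0.0002  0.0004] F [-0.0802  0.8349  0.6584] w 0.08526165186768313
[   3.7345 -276.5769]
```

The box hasn't moved: its pose matches the first measurement, and the force stayed near 0. The open finger must have passed over the rim, so I'll find the real tip height from side2.

```bash
python3 - <<'E'
from h import *
c=camera_model('side');Ti=np.linalg.inv(c['T'])
def pr(P): q=Ti@np.r_[P,1];return np.array([c['fx']*q[0]/q[2]+c['cx'],c['fy']*q[1]/q[2]+c['cy']])
y=np.array([np.cos(A),np.sin(A)])
for s in(-47,47):
    for z in(0,.02,.034,.05): print(s,z,(pr(np.r_[np.array([.5331,-.2282])+y*s/1000,z])-[280,180])*5)
for z in (0,.034): print('box corner',[((pr(np.r_[np.array([.5328,-.2283])+np.array([np.cos(np.radians(-9.8)),np.sin(np.radians(-9.8))])*i*.032+np.array([-np.sin(np.radians(-9.8)),np.cos(np.radians(-9.8))])*j*.05,z])-[280,180])*5).round() for i,j in((-1,-1),(1,-1),(-1,1),(1,1))])
E
```

```text
-47 0 [312.699  409.9569]
-47 0.02 [314.5668 380.6946]
-47 0.034 [315.8972 359.8492]
-47 0.05 [317.4417 335.6515]
47 0 [477.9463 381.2682]
47 0.02 [481.4421 352.3431]
47 0.034 [483.9315 331.7457]
47 0.05 [486.8202 307.8438]
box corner [array([365., 467.]), array([484., 450.]), array([313., 345.]), array([424., 331.])]
box corner [array([369., 416.]), array([490., 400.]), array([317., 296.]), array([429., 282.])]
```

The open tips were at z≈0.043, about 18 mm above the TCP, so they cleared the 34 mm rim. I'll go lower here behind the box and watch the force and picture.

Call:
move_arm(targets="0 0 3.5 0 0 0;0 0 3.5 0 0 0;0 0 2 0 0 0;0 0 0.6 0 0 0;0 0 0.3 0 0 0;0 0 0.3 0 0 0;0 0 0 0 0 0")

```text
t: 5.13
position: [0.5361, -0.3385, 0.0133]
eef_rot: [2.341, 2.093, 0.001]
contact_force: [-0.5, -0.2, -0.1]
grip_width: 0.0851
```

```bash
python3 - <<'E'
from h import *
p,M=tool()
c=camera_model('side');Ti=np.linalg.inv(c['T'])
im=grab_frame('side')
big=cv2.resize(im[180:320,290:450],None,fx=4,fy=4,interpolation=cv2.INTER_CUBIC)
def pr(P): q=Ti@np.r_[P,1];return np.array([c['fx']*q[0]/q[2]+c['cx'],c['fy']*q[1]/q[2]+c['cy']])
for s in(-.0475,.0475):
  for z,col in((0,(0,0,255)),(.02,(0,255,255)),(.04,(0,255,0))):
    q=p+M[:,1]*s;q[2]=z;u=(pr(q)-[290,180])*4;cv2.circle(big,tuple(int(v) for v in u),3,col,-1)
cv2.imwrite('pics/side4.png',big)
E
```

```text
t 5.1333 p [ 0.5361 -0.3385  0.0133] x-ang 83.58 tilt [ 0.0012 -0.0007] F [-0.4619 -0.2083 -0.1413] w 0.08512870343937934
```

View pics/side4.png

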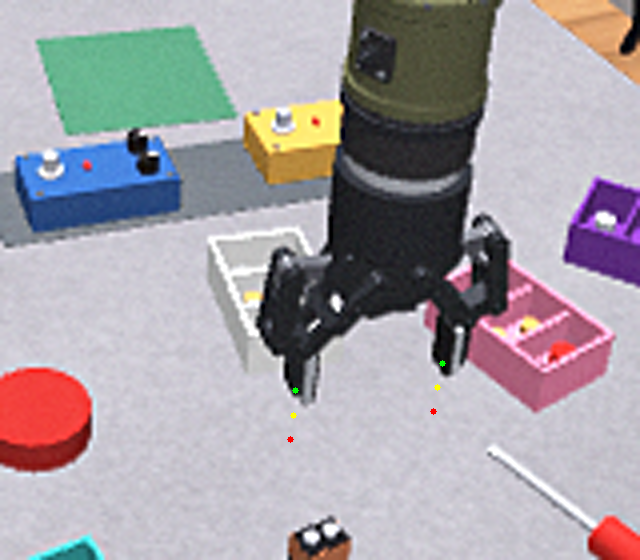

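Call:
move_arm(targets="0 0 -2.5 0 0 0;0 0 0 0 0 0;0 0 0 0 0 0;0 0 0 0 0 0;0 0 0 0 0 0;0 0 0 0 0 0", jaw=-0.2)

```text
t: 5.68
position: [0.5349, -0.3383, 0.037]
eef_rot: [-2.342, -2.092, 0.0]
contact_force: [-0.1, 0.1, -0.3]
grip_width: 0.0343
```

```bash
cat >> h.py <<'E'
def pr(P,cam='side'):
    c=camera_model(cam);q=np.linalg.inv(c['T'])@np.r_[P,1];return np.array([c['fx']*q[0]/q[2]+c['cx'],c['fy']*q[1]/q[2]+c['cy']])
E
python3 - <<'E'
from h import *
p,M=tool();w=sense()['grip_width']/2+.005
ims=[]
for cam,(x,y,W,H) in (('side',(340,220,80,80)),('top',(370,130,80,80))):
  big=cv2.resize(grab_frame(cam)[y:y+H,x:x+W],None,fx=5,fy=5,interpolation=cv2.INTER_CUBIC)
  for s in(-w,w):
   for z,col in((0,(0,0,255)),(.02,(0,255,255)),(.04,(0,255,0))):
    q=p+M[:,1]*s;q[2]=z;u=(pr(q,cam)-[x,y])*5;cv2.circle(big,tuple(int(v) for v in u),3,col,-1)
  ims.append(big)
cv2.imwrite('pics/side5.png',np.hstack(ims))
E
```

```text
t 5.6833 p [ 0.5349 -0.3383  0.037 ] x-ang 83.54 tilt [-0.0006  0.0004] F [-0.0734  0.0852 -0.3161] w 0.03425865156125713
```

View pics/side5.png

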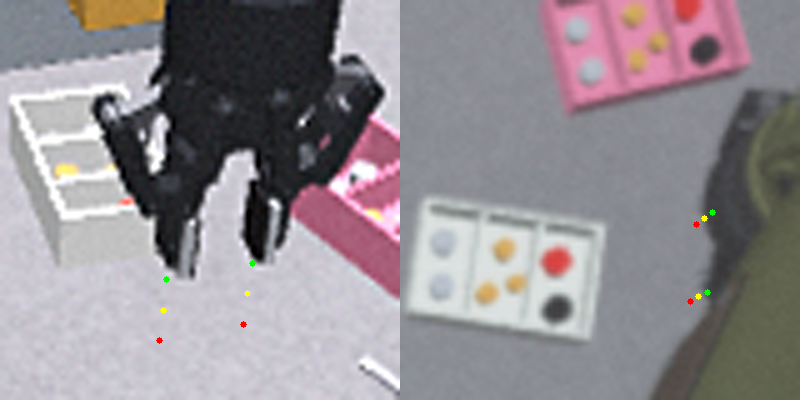

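Call:
move_arm(targets="0 0 1 0 0 0;0 0 0.7 0 0 0;0 0 0.3 0 0 0;0 0 0 0 0 0")

```text
t: 6.12
position: [0.5341, -0.3377, 0.0155]
eef_rot: [-2.341, -2.091, 0.001]
contact_force: [-0.4, 0.0, -0.7]
grip_width: 0.0338
```

Call:
move_arm(targets="0 0 0.3 0 0 0;0 0 0.3 0 0 0;0 0 0 0 0 0")

```text
t: 6.37
position: [0.535, -0.3384, 0.0108]
eef_rot: [-2.342, -2.092, 0.0]
contact_force: [-0.2, 0.0, 0.2]
grip_width: 0.0342
```

```bash
python3 - <<'E'
from h import *
p,M=tool();w=sense()['grip_width']/2+.005
ims=[]
for cam,(x,y,W,H) in (('side',(340,220,80,80)),):
  big=cv2.resize(grab_frame(cam)[y:y+H,x:x+W],None,fx=7,fy=7,interpolation=cv2.INTER_CUBIC)
  for s in(-w,w):
   for z,col in((0,(0,0,255)),(.02,(0,255,255)),(.04,(0,255,0))):
    q=p+M[:,1]*s;q[2]=z;u=(pr(q,cam)-[x,y])*7;cv2.circle(big,tuple(int(v) for v in u),2,col,-1)
  ims.append(big)
cv2.imwrite('pics/side6.png',np.hstack(ims))
E
```

```text
t 6.3667 p [ 0.535  -0.3384  0.0108] x-ang 83.55 tilt [-0.0005  0.0003] F [-0.2298  0.0031  0.2334] w 0.03419936898510306
```

View pics/side6.png

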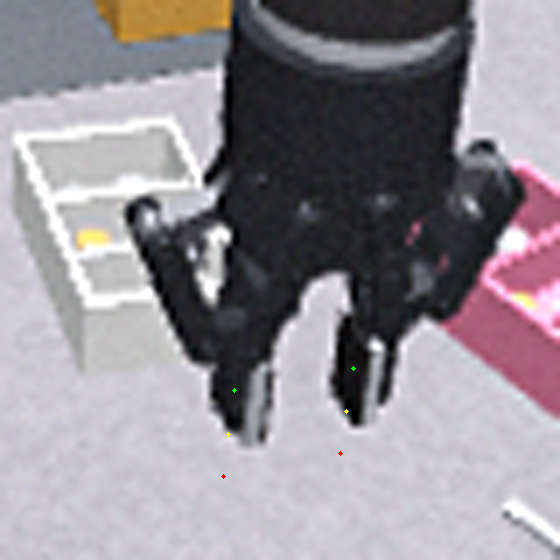

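Tips now sit ~6 mm above TCP, so about z=0.017, low enough to push on the wall. I'll narrow the jaws, go round to the robot side of the box and push it sideways.

Call:
move_arm(targets="0 -4 0 0 0 0;0 -3.9 0 0 0 0;0 0 0 0 0 0;4 0 0 0 0 0;4 0 0 0 0 0;3.1 0 0 0 0 0;0 0 0 0 0 0;0 0 0 0 0 0", jaw=-0.7)

```text
t: 7.08
position: [0.4696, -0.2183, 0.0118]
eef_rot: [2.34, 2.096, -0.0]
contact_force: [0.6, -0.8, -0.2]
grip_width: 0.0126
```

```bash
python3 - <<'E'
from h import *
p,M=tool();print(plate(p[:2]*1000))
for c in ('top','side'):
    im=grab_frame(c);cv2.imwrite(f'pics/{c}7.png',im)
    cr=im[150:230,340:440] if c=='top' else im[210:290,300:400]
    globals()[c]=cv2.resize(cr,None,fx=4,fy=4,interpolation=cv2.INTER_CUBIC)
cv2.imwrite('pics/both7.png',np.hstack([top,side]))
E
```

```text
t 7.0833 p [ 0.4696 -0.2183  0.0118] x-ang 83.70 tilt [ 0.0003 -0.0005] F [ 0.5579 -0.812  -0.2268] w 0.012623975757813197
[ -74.1795 -163.2023]
```

View pics/both7.png

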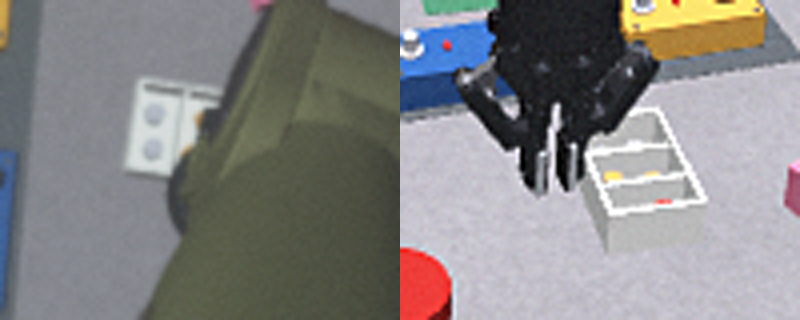

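Two crops show the fingers beside the box on the robot side, at side crop (560,185), just left of its wall, with the tips below the rim. Now a gentle push in +tool y, then back out and measure.

Call:
move_arm(targets="-0.3 0.4 0 0 0 0;0 0.4 0 0 0 0;0 0.3 0 0 0 0;0 0.3 0 0 0 0;0 0.3 0 0 0 0;0 0.3 0 0 0 0;0 0.2 0 0 0 0;0 0.1 0 0 0 0;0 0 0 0 0 0")

```text
t: 7.93
position: [0.4922, -0.2249, 0.0113]
eef_rot: [2.343, 2.093, 0.0]
contact_force: [-1.0, -0.7, 0.3]
grip_width: 0.0126
```

Call:
move_arm(targets="0 -2 0 0 0 0;-4 0 0 0 0 0;-4 0 0 0 0 0;-4 0 0 0 0 0;0 0 0 0 0 0")

```text
t: 8.35
position: [0.4592, -0.3489, 0.0123]
eef_rot: [2.344, 2.083, -0.002]
contact_force: [0.5, 0.0, 1.5]
grip_width: 0.0132
```

```bash
cat > m.py <<'E'
from h import *
import sys
p,M=tool();print('tool plate',plate(p[:2]*1000))
im=grab_frame('top');cv2.imwrite('pics/topm.png',im)
x=eval(sys.argv[1]) if len(sys.argv)>1 else None
c,a,b,t=find(im,'top','white',x);print('box',c,a,b,t-83.5,plate(c))
E
python3 m.py
```

```text
t 8.35 p [ 0.4592 -0.3489  0.0123] x-ang 83.25 tilt [ 0.0031 -0.0054] F [0.4841 0.0193 1.5165] w 0.013178910572995873
tool plate [ -69.7835 -294.1873]
box [ 551.058  -227.2386] 107.01868438720703 67.60919952392578 -0.74346923828125 [   7.7496 -162.9085]
```

The box is now at plate x=+7.7 with yaw -0.7°. A pink decoy is too close on the far side, so I'll correct while pushing from behind with a slight sideways heading.

Call:
move_arm(targets="0 3.6 0 0 0 0;0 3.6 0 0 0 0;3 0 0 0 0 0;2.5 0 0 0 0 0;0 0 0 0 0 0;0.5 -0.05 0 0 0 0;0.5 -0.1 0 0 0 0;0.5 -0.1 0 0 0 0;0.5 -0.1 0 0 0 0")

```text
t: 9.15
position: [0.5347, -0.2751, 0.0115]
eef_rot: [2.343, 2.092, -0.0]
contact_force: [0.3, -1.3, -1.1]
grip_width: 0.0126
```

Call:
move_arm(targets="0.5 -0.1 0 0 0 0;0.5 -0.1 0 0 0 0;0.5 -0.1 0 0 0 0;0.3 -0.05 0 0 0 0;0 0 0 0 0 0")

```text
t: 9.57
position: [0.5334, -0.2561, 0.0115]
eef_rot: [-2.342, -2.093, -0.001]
contact_force: [0.8, -0.2, 0.6]
grip_width: 0.013
```

```bash
python3 m.py '(335,150,85,60)'
```

```text
t 9.5667 p [ 0.5334 -0.2561  0.0115] x-ang 83.57 tilt [0.0001 0.0004] F [ 0.7624 -0.2055  0.5659] w 0.012951674843820453
tool plate [  -6.5785 -193.5776]
box [ 548.419 -196.508] 105.010498046875 67.56192779541016 -1.0481414794921875 [   1.6488 -132.6742]
```

Steering works: the box is at x=+1.6, y=-133, yaw about -1°. I'll continue to the gap mouth and check again.

Call:
move_arm(targets="0.5 -0.06 0 0 0 0;0.5 -0.06 0 0 0 0;0.5 -0.04 0 0 0 0;0.5 0 0 0 0 0;0.5 0 0 0 0 0;0.5 0 0 0 0 0;0.4 0 0 0 0 0;0 0 0 0 0 0")

```text
t: 10.28
position: [0.5357, -0.2217, 0.0113]
eef_rot: [-2.341, -2.094, -0.001]
contact_force: [0.8, -0.4, 0.1]
grip_width: 0.0129
```

```bash
python3 m.py '(332,150,85,60)'; python3 - <<'E'
from h import *
im=cv2.imread('pics/topm.png')
for k in('gold','blue'): c,a,b,t=find(im,'top',k);print(k,plate(c),a,b,t-173.5)
cv2.imwrite('pics/t8.png',cv2.resize(im[110:240,300:420],None,fx=5,fy=4.6,interpolation=cv2.INTER_CUBIC))
E
```

```text
t 10.2833 p [ 0.5357 -0.2217  0.0113] x-ang 83.60 tilt [-0.      0.0008] F [ 0.782  -0.3987  0.1306] w 0.012898206777926231
tool plate [  -8.1016 -159.1077]
box [ 561.3968 -127.0856] 165.2355499267578 86.14302062988281 -14.243331909179688 [  6.6843 -62.2289]
gold [92.9073  7.4782] 113.32910919189453 59.04804611206055 0.04230499267578125
blue [-91.8547  -6.9243] 108.66241455078125 55.8741569519043 0.1307220458984375
```

View pics/t8.png

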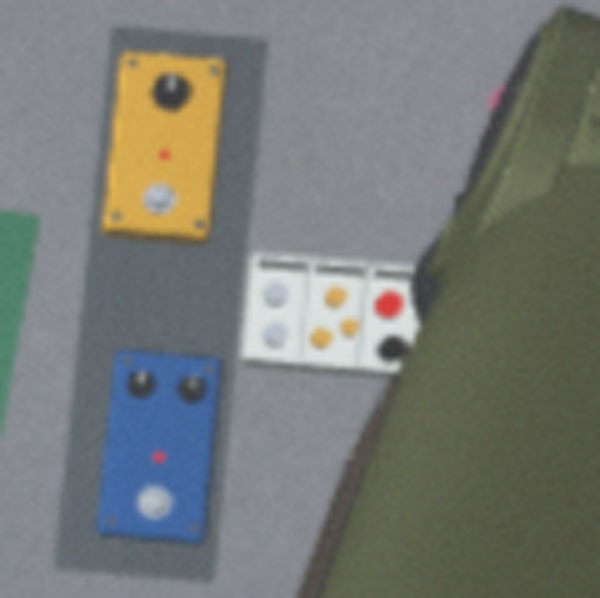

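The top view shows the box front at crop x≈245, lined up with the gap (crop rows 240–350). The arm hides its rear right corner, so I'll measure from its long edges instead.

```bash
cat > e.py <<'E'
from h import *
import sys
x0,x1,y0,y1=map(int,sys.argv[1:5]);U=6   # columns used, rows
p,M=tool();print('tool plate',plate(p[:2]*1000))
im=grab_frame('top');cv2.imwrite('pics/tope.png',im);c=camera_model('top')
m=mask(cv2.resize(im[y0:y1,x0:x1],None,fx=U,fy=U,interpolation=cv2.INTER_CUBIC),'white')
L=[]
for f in(lambda v:v.min(),lambda v:v.max()):
    px=np.array([[j,f(np.flatnonzero(m[:,j]))] for j in range(m.shape[1]) if m[:,j].any()])
    w=np.array([plate(q) for q in ray(c,(px+.5)/U-.5+[x0,y0],.017)*1000])
    vx,vy,a,b=cv2.fitLine(w.astype(np.float32),cv2.DIST_HUBER,0,.01,.01).ravel()
    k=vx/vy;L.append((a,b,k));print('edge x at y: %.1f %.1f  yaw deg(ccw) %.2f'%(a,b,-np.degrees(np.arctan(k))))
print('mean yaw %.2f'%-np.degrees(np.mean([l[2] for l in L])),'width %.1f'%(L[0][0]-L[1][0]))
for y in (float(v) for v in sys.argv[5:]): print('centreline x at',y,np.mean([a+k*(y-b) for a,b,k in L]))
E
python3 e.py 353 376 150 200 -110 -90 -60
```

```text
t 10.3333 p [ 0.5356 -0.2219  0.0113] x-ang 83.60 tilt [-0.0002  0.0009] F [-0.4352  0.3403  0.5166] w 0.012782401452127678
tool plate [  -8.1725 -159.3748]
edge x at y: 31.9 -87.4  yaw deg(ccw) 0.16
edge x at y: -34.2 -93.1  yaw deg(ccw) 0.41
mean yaw 0.28 width 66.1
centreline x at -110.0 -1.0951672
centreline x at -90.0 -1.194253
centreline x at -60.0 -1.3428802
```

Box is at x≈-1.2 with yaw +0.3°, and the gap centre is at about +0.5. I'll go in with a small lateral correction.

Call:
move_arm(targets="0.5 0.06 0 0 0 0;0.5 0.06 0 0 0 0;0.5 0.05 0 0 0 0;0.4 0 0 0 0 0;0 0 0 0 0 0")

```text
t: 10.8
position: [0.5395, -0.203, 0.0113]
eef_rot: [-2.341, -2.094, -0.001]
contact_force: [-0.0, 0.4, -0.6]
grip_width: 0.0126
```

```bash
python3 e.py 349 366 156 196 -90 -40
```

```text
t 10.8 p [ 0.5395 -0.203   0.0113] x-ang 83.60 tilt [-0.0001  0.0008] F [-0.0053  0.4133 -0.5608] w 0.012570024354803519
tool plate [  -6.4414 -140.1513]
edge x at y: 33.7 -67.8  yaw deg(ccw) 0.01
edge x at y: -32.6 -73.4  yaw deg(ccw) 0.06
mean yaw 0.04 width 66.3
centreline x at -90.0 0.5329056
centreline x at -40.0 0.50234795
```

Call:
move_arm(targets="0.6 0 0 0 0 0;0.6 0 0 0 0 0;0.6 0 0 0 0 0;0.6 0 0 0 0 0;0.6 0 0 0 0 0;0.6 0 0 0 0 0;0 0 0 0 0 0")

```text
t: 11.43
position: [0.5436, -0.1668, 0.0113]
eef_rot: [-2.341, -2.094, -0.001]
contact_force: [0.8, 0.7, 0.1]
grip_width: 0.0126
```

Call:
move_arm(targets="0.6 0 0 0 0 0;0.6 0 0 0 0 0;0.6 0 0 0 0 0;0.6 0 0 0 0 0;0.6 0 0 0 0 0;0.6 0 0 0 0 0;0.6 0 0 0 0 0;0 0 0 0 0 0")

```text
t: 12.1
position: [0.5483, -0.1252, 0.0113]
eef_rot: [-2.341, -2.094, -0.001]
contact_force: [0.4, 0.0, 0.4]
grip_width: 0.0126
```

```bash
python3 e.py 319 338 158 190 0 30; cp pics/tope.png pics/t9.png
```

```text
t 12.1 p [ 0.5483 -0.1252  0.0113] x-ang 83.61 tilt [-0.     0.001] F [0.4307 0.0126 0.372 ] w 0.012637778165031427
tool plate [ -6.5047 -61.8089]
edge x at y: 31.1 16.5  yaw deg(ccw) -1.80
edge x at y: -32.6 7.8  yaw deg(ccw) 1.13
mean yaw -0.34 width 63.7
centreline x at 0.0 -0.9180336
centreline x at 30.0 -0.74216557
```

The box is in the gap, straight, with no contact force. On to the pad.

Call:
move_arm(targets="0.6 0 0 0 0 0;0.6 0 0 0 0 0;0.6 0 0 0 0 0;0.6 0 0 0 0 0;0.6 0 0 0 0 0;0.6 0 0 0 0 0;0.6 0 0 0 0 0;0.6 0 0 0 0 0;0.6 0 0 0 0 0;0.6 0 0 0 0 0")

```text
t: 12.98
position: [0.555, -0.0664, 0.0113]
eef_rot: [-2.343, -2.093, 0.0]
contact_force: [-0.2, -0.7, -1.0]
grip_width: 0.0132
```

Call:
move_arm(targets="0.6 0 0 0 0 0;0.6 0 0 0 0 0;0.6 0 0 0 0 0;0.6 0 0 0 0 0;0.6 0 0 0 0 0;0.6 0 0 0 0 0;0.6 0 0 0 0 0;0.6 0 0 0 0 0;0 0 0 0 0 0")

```text
t: 13.73
position: [0.5606, -0.018, 0.0114]
eef_rot: [-2.341, -2.094, -0.001]
contact_force: [-0.8, -0.2, 0.2]
grip_width: 0.0127
```

```bash
python3 m.py '(250,150,62,50)'
```

```text
t 13.7333 p [ 0.5606 -0.018   0.0114] x-ang 83.61 tilt [0.0001 0.0009] F [-0.756  -0.2461  0.1706] w 0.012696334629823721
tool plate [-6.5095 46.1073]
box [577.2655  76.3015] 65.93274688720703 36.70947265625 89.99102783203125 [ -0.5731 141.6472]
```

Call:
move_arm(targets="0.6 0 0 0 0 0;0.6 0 0 0 0 0;0.6 0 0 0 0 0;0.6 0 0 0 0 0;0.6 0 0 0 0 0;0.6 0 0 0 0 0;0.4 0 0 0 0 0;0.2 0 0 0 0 0;0 0 0 0 0 0")

```text
t: 14.53
position: [0.5652, 0.0232, 0.0114]
eef_rot: [-2.342, -2.093, -0.001]
contact_force: [0.3, -0.1, 0.5]
grip_width: 0.0129
```

Call:
move_arm(targets="-0.6 0 0 0 0 0;-1.2 0 0 0 0 0;0 0 -3 0 0 0;0 0 -4 0 0 0;0 0 -4 0 0 0;-4 0 -4 0 0 0;-4 0 0 0 0 0;-4 0 0 0 0 0;-4 0 0 0 0 0;0 0 0 0 0 0")

```text
t: 15.37
position: [0.5451, -0.1514, 0.1513]
eef_rot: [2.349, 2.082, -0.003]
contact_force: [0.5, 0.8, -0.2]
grip_width: 0.013
```

Call:
move_arm(targets="-4 0 0 0 0 0;-4 0 0 0 0 0;-4 0 0 0 0 0;-4 0 0 0 0 0;0 0 0 0 0 0")

```text
t: 15.78
position: [0.5265, -0.3105, 0.1507]
eef_rot: [2.349, 2.082, -0.004]
contact_force: [0.2, -0.0, -0.5]
grip_width: 0.0127
```

```bash
python3 m.py '(245,145,70,60)'; python3 - <<'E'
from h import *
im=cv2.imread('pics/topm.png')
g=find(im,'top','green');print(g)
c,a,b,t=find(im,'top','white',(245,145,70,60));pc=np.array([559,88.5]);pa=np.radians(-10.3)
th=np.radians(t-90)
for i in(-32,32):
  for j in(-50,50):
    q=c+[i*np.cos(th)-j*np.sin(th),i*np.sin(th)+j*np.cos(th)]-pc
    print('corner in pad',q[0]*np.cos(pa)+q[1]*np.sin(pa),-q[0]*np.sin(pa)+q[1]*np.cos(pa))
cv2.imwrite('pics/t10.png',cv2.resize(im[60:280,130:480],None,fx=2.2,fy=2.2))
E
```

```text
t 15.7833 p [ 0.5265 -0.3105  0.1507] x-ang 83.12 tilt [-0.     -0.0037] F [ 0.1646 -0.0109 -0.5137] w 0.012722012152468204
tool plate [  -7.188  -248.4162]
box [578.2637  85.1925] 102.73320770263672 66.53971099853516 0.21503448486328125 [ -0.5878 150.594 ]
(array([559.4271,  89.2429]), 146.20358276367188, 136.04965209960938, 79.87757873535156)
corner in pad -8.875860974133476 -51.9276884179078
corner in pad -15.877684314685482 47.826882755085066
corner in pad 54.96706457658199 -47.446521479954555
corner in pad 47.96524123602999 52.30804969303833
```

View pics/t10.png

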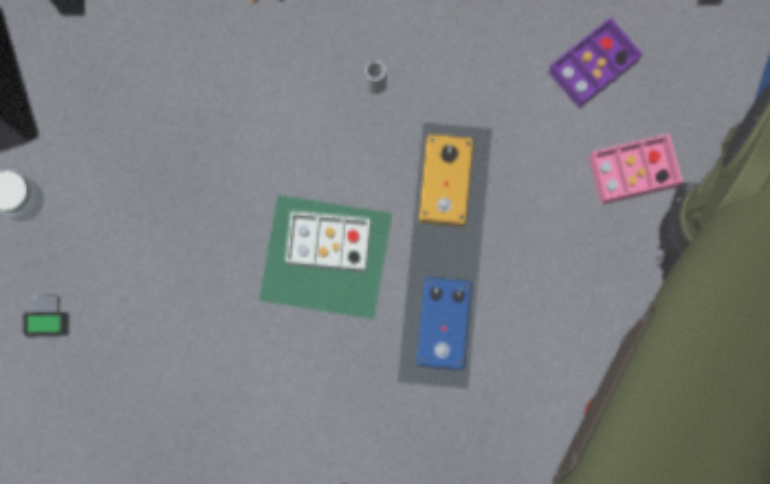

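The box lies wholly on the pad at crop (328,240), with at least 19 mm to spare at every corner. The arm is clear, so I'm handing in.

```bash
python3 -c "
from bench import *
print(hand_in())"
```

```text
the job is handed in; nothing more can be done
None
```

I pushed the white box through the gap and onto the green pad using only the narrowed fingers, and handed the job in at about 16 s of the 72 s.

- **The push:** I nudged the box sideways first, then pushed it from behind, steering by the top camera. In the gap it sat within about 1 mm of the centre line and was turned less than 0.4°. Force readings at the end of each move stayed at noise level, under about 2 N.
- **Final check (top view):** All four corners are on the pad, within 55 mm across (limit 74) and 53 mm along (limit 79). The arm was raised and clear. The slide, jar and tuner looked undisturbed. The tin, driver and battery were hidden or out of the frame in that last picture, but no move went near them.
- **What went wrong:**
    - My first sideways push, with the jaws open, passed over the box's rim and moved nothing. The fingertips stood about 17 mm higher in the images than the text's lengths implied, so I worked lower after that.
    - The second sideways push overshot by 8 mm, and I corrected that while pushing from behind.
    - My early side-camera box fit was unusable because its mask was contaminated, so the box positions come from the top camera. The pedals and pad agreed between both views to within 3 mm.

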